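# Refit the can capacitors of a power supply, each in the clamp of its own size

### The arm

A 6-joint arm with a two-finger parallel gripper is mounted at the origin on a cart in front of the work surface, level with it; the furniture and walls round the work are solid. World frame = base frame: x ahead of the robot, y to its left, z up, the work surface at z = 0. Lengths are in mm, angles in degrees, forces in N, time in s.
With the tool pointing down it reaches from about 350 to 775 mm from the base axis. Payload 7.3 kg.
Tool frame: the origin (TCP) lies at the centre of the arm's flange, where the gripper is bolted on; the fingertips stand 178 mm ahead of it and the grasp point (between the pads) lies 159 mm ahead of it; z points along the fingers, y is the line along which they close (so a half turn about z gives the same grasp; the last joint's range is limited). The gripper opens to 92 mm and grips with 3 to 60 N. Pads are 19 mm wide; open, the fingers measure 130 mm over their backs; the gripper's body (75 mm by 190 mm) begins 47 mm behind the grasp point.
Start: joints at [60.447, 19.595, 87.324, -0, 73.075, -8.365], TCP at [189.729, 489.521, 404.741] pointing down, gripper open.
Joint ranges: [-145.02, 145.02], [-44.19, 115.74], [2.07, 154.8], [-57.11, 237.11], [16.16, 152.29], [-177.93, 177.93]. Speed limits (degrees/s): [147.25, 147.25, 180, 180, 180, 180].

### API

Orientations are given as [roll, pitch, yaw] about the fixed x, y, z axes, in that order (R = Rz(yaw) Ry(pitch) Rx(roll)).
In Python, from bench import * gives the robot as it stands.
- The arm moves only by the tool step_arm, never from a script. Its argument "series" is a list of rows, each a list of 5 numbers: the opening, from -1 (shut) to 1 (fully open), then the shift along the tool's x, y, z in mm, then the turn about the tool's z in rad. In form: [[grip, tx, ty, tz, yaw], ...]. A call has exactly 5 rows; each row shifts and turns the commanded pose from where the row before left it, along the tool's axes as they then stand; what a row does not reach is not made up. A row lasts 1/12 s, in which the tool goes at most 41.7 mm and 7.16 degrees, less where a joint would pass 70% of its speed; a pose out of reach is approached as far as the arm can. A call is refused whole if a number of a shift passes 41.7 or a number of a turn 0.125, either way. A call with a gripper value outside its range is refused whole. The fingers move at their own pace and stop on an object; "squeeze" is the grip in N (left out, the last holds). Time passes only in rows, so rows that do not move let the fingers close, or fill a call up. It gives the time, the measured TCP pose, the force, the opening and the grip force at its end, in the units of the state.
- get_state(): the state, without advancing time (a new reading comes with each control period).
- get_image(name): name is "scene" or "side" or "wrist"; returns a dict with "frame" (420x560x3 uint8, red, green, blue), "z_map" (420x560 float32, mm along the optical axis (not along the pixel's ray), 0 where there is no reading), "fovy" (degrees; the focal length in pixels is half the picture's height over the tangent of half this angle, whatever the lens; pixels are square), "cx", "cy" (the principal point, pixels), "extrinsics" (4x4, takes a point from camera to world coordinates). Camera axes: x right, y down, z forward; pixel columns grow to the right and rows downward; lengths in mm; the calibration is good to about 2 mm. A picture is of the moment at which its call begins.
- job_done(): hands the job in; it is judged then, once.
The state is a dict: "time": time; "joints": joint angles; "joint_velocities": joint speeds; "joint_torque": joint torques, N m; "position": TCP position; "orientation": TCP orientation; "contact_force": force on the tool from outside, world axes, zero at the start; "torque": the same for the moment, N m; "gripper_width": finger opening in mm; "gripper_force": force on a finger pad.
Only numpy, scipy, OpenCV 4.12 (cv2) and the standard library are available. Lean on these libraries where they do the work, as an engineer would, in place of code of your own. Each camera call takes 0.05 s, during which the arm holds its last target. There are 200 camera calls.

### The job

On the power supply chassis are four open ring clamps of four sizes, one for each of the four blue-grey can capacitors: two of the cans wait on the bench and the two thinner ones were left standing in clamps too wide for them. Stand every can, terminals up, fully down in the one clamp that fits its own diameter (thinnest can in the smallest ring, up to the thickest in the largest), let it go and leave it at rest. The square relay and the screw jar are not part of the job: leave them where they stand.

Things in the scene. Friction and masses are not known exactly. Their poses are not given: they have to be found in the camera images.
- can_25: Can capacitor, smallest: upright blue-grey sleeved cylinder, 25 mm diameter, body 51 mm high, two short terminal studs on its dark top, 56 mm high over them, about 50 g. Origin: centre of its underside; z up along the can. Loose; starts upright inside the wider clamp_35, up to 6 mm off centre. Grip it across the body near its top.
- can_35: Can capacitor, second smallest, but the tallest: upright blue-grey sleeved cylinder, 35 mm diameter, body 80 mm high, two short terminal studs on its dark top, 86 mm high over them, about 140 g. Origin: centre of its underside; z up along the can. Loose; starts upright inside the wider clamp_45 or clamp_55 (varies), up to 6 mm off centre. Grip it across the body near its top.
- can_45: Can capacitor, second largest: upright blue-grey sleeved cylinder, 45 mm diameter, body 61 mm high, two short terminal studs on its dark top, 66 mm high over them, about 160 g. Origin: centre of its underside; z up along the can. Loose; starts upright on the bench right of the chassis. Grip it across the body near its top.
- can_55: Can capacitor, largest: upright blue-grey sleeved cylinder, 55 mm diameter, body 73 mm high, two short terminal studs on its dark top, 78 mm high over them, about 240 g. Origin: centre of its underside; z up along the can. Loose; starts upright on the bench right of the chassis. Grip it across the body near its top.
- clamp_25: Open steel ring clamp for the 25 mm can, fixed on the chassis: inside 32 mm wide up to 11 mm height, then flared to 42 mm at its mouth, 18 mm above the deck, outside 46 mm there. Origin: ring centre on the deck (55 mm above the bench); z up, x and y along the chassis sides. Clamps stand in a square, 100 mm apart in x, 105 mm in y; who has which spot varies.
- clamp_35: Open steel ring clamp for the 35 mm can, fixed on the chassis: inside 42 mm wide up to 11 mm height, then flared to 52 mm at its mouth, 18 mm above the deck, outside 56 mm there. Origin: ring centre on the deck (55 mm above the bench); z up, x and y along the chassis sides. Chassis: fixed aluminium deck, 200 mm (x) by 320 mm (y).
- clamp_45: Open steel ring clamp for the 45 mm can, fixed on the chassis: inside 52 mm wide up to 11 mm height, then flared to 62 mm at its mouth, 18 mm above the deck, outside 66 mm there. Origin: ring centre on the deck (55 mm above the bench); z up, x and y along the chassis sides. A fixed transformer, 56 mm high, stands at the deck's +y end, 77 mm from the nearer two clamps' centres.
- clamp_55: Open steel ring clamp for the 55 mm can, fixed on the chassis: inside 62 mm wide up to 11 mm height, then flared to 72 mm at its mouth, 18 mm above the deck, outside 76 mm there. Origin: ring centre on the deck (55 mm above the bench); z up, x and y along the chassis sides. The clamps do not tighten: a seated can stands on the deck, its origin at the clamp's.
- relay_block: Bystander: plug-in relay, square upright cream block 36 x 36 x 54 mm, loose on the bench among the waiting cans, at least 30 mm clear of them. Origin: centre of its underside. Not to be moved. Also near, fixed: a grey tote 111 mm high behind the chassis (its +x -y corner), 60 mm or more from any clamp centre.
- screw_jar: Bystander: round jar 55 mm diameter, 68 mm high, with a white screw cap, loose on the bench among the waiting cans, at least 30 mm clear of them. Origin: centre of its underside. Not to be moved.

How it is judged (in metres and radians):
At the end, for the whole second after the job is handed in: Each of the four cans stands in the clamp of its own size: its underside within 8 mm sideways and 5 mm in height of the clamp's centre on the deck, upright within 0.12 rad, released and at rest; the relay and the jar are within 30 mm of where they stood (horizontal distance between can_25 and clamp_25 below 0.008 m and z of can_25 in the frame of clamp_25 between -0.005 and 0.005 m and angle between each of can_25, can_35, can_45, can_55's own z axis and vertical below 0.12 rad and linear speed of each of can_25, can_35, can_45, can_55 below 0.02 m/s and horizontal distance between can_35 and clamp_35 below 0.008 m and z of can_35 in the frame of clamp_35 between -0.005 and 0.005 m and horizontal distance between can_45 and clamp_45 below 0.008 m and z of can_45 in the frame of clamp_45 between -0.005 and 0.005 m and horizontal distance between can_55 and clamp_55 below 0.008 m and z of can_55 in the frame of clamp_55 between -0.005 and 0.005 m and distance of each of relay_block, screw_jar from where it was at the start of the episode below 0.03 m); the robot touches nothing.
It fails at once if the relay or the screw jar is moved 30 mm or more, or tipped (distance of any of relay_block, screw_jar from where it was at the start of the episode above 0.03 m or angle between any of relay_block, screw_jar's own z axis and vertical above 0.4 rad).
It also fails if it takes over 106 s, if anything falls off the work surface, if the arm or the gripper's body presses on something with over 40 N, if the wrist force passes 120 N, or if a joint passes its speed limit or range.

## Working session

There is one attempt and no reset: what is moved stays moved. The work goes in short steps, Python scripts to look and compute and a tool call to move; the robot and the scene stay as the last step left them, time stands still between calls to the robot, and variables do not carry over. Pictures are saved under pics/ and viewed, at most 14 in all, crops included, and the job is handed in when it is done.

Besides the shell and the picture viewer there is one more tool, called after "Request:" in YAML: its name, and indented under it one key for each argument. step_arm: Moves the arm, as the interface text tells. Its arguments: {"type":"object","properties":{"series":{"type":"array"},"squeeze":{"type":"number"}},"required":["series"]}

```bash
mkdir -p pics; ls; cat > h.py <<'E'
from bench import *
import numpy as np, cv2
def cloud(d):
    z=d["z_map"].astype(float); f=210/np.tan(np.radians(d["fovy"]/2)); v,u=np.mgrid[:z.shape[0],:z.shape[1]]
    P=np.stack([(u-d["cx"])*z/f,(v-d["cy"])*z/f,z],-1); E=np.array(d["extrinsics"])
    W=P@E[:3,:3].T+E[:3,3]; W[z<=0]=np.nan; return W
E
python3 - <<'E'
from h import *
s=get_state();print(s)
for n in("scene","side"):
    d=get_image(n);cv2.imwrite(f"pics/{n}.png",d["frame"][:,:,::-1]);np.savez(f"{n}.npz",W=cloud(d),f=d["frame"]);print(np.round(d["extrinsics"],2),d["fovy"])
E
```

```text
pics
{'time': 0.0, 'joints': array([ 6.04463831e+01,  1.96381818e+01,  8.73755511e+01,  1.34830927e-03,
        7.30766697e+01, -8.36632861e+00]), 'joint_velocities': array([ 0.04629136, -0.05531266, -0.04043663,  0.05810601, -0.00737094,
       -0.13387866]), 'joint_torque': array([ 6.69018136e-04, -4.31241417e+01, -2.44221425e+01,  7.16616260e-02,
        5.60111634e-02, -1.00528064e-04]), 'position': array([189.66734914, 489.40639035, 404.03917716]), 'orientation': array([-1.79910747e+02, -1.44292930e-02,  1.58812307e+02]), 'contact_force': array([ 0.5530562 ,  0.0460835 , -0.28235051]), 'torque': array([ 0.02646612, -0.0220766 , -0.03486289]), 'gripper_force': 0.0, 'gripper_width': 91.66566777164998}
[[ 7.2000e-01 -3.9000e-01  5.7000e-01 -2.1080e+02]
 [-6.9000e-01 -3.9000e-01  6.1000e-01 -6.7896e+02]
 [-1.0000e-02 -8.3000e-01 -5.5000e-01  7.2260e+02]
 [ 0.0000e+00  0.0000e+00  0.0000e+00  1.0000e+00]] 44.24164460592933
[[-8.90000e-01 -2.40000e-01  3.90000e-01 -3.73900e+01]
 [-4.60000e-01  5.00000e-01 -7.30000e-01  1.05248e+03]
 [-2.00000e-02 -8.30000e-01 -5.60000e-01  8.28450e+02]
 [ 0.00000e+00  0.00000e+00  0.00000e+00  1.00000e+00]] 42.79910854934565
```

View pics/scene.png

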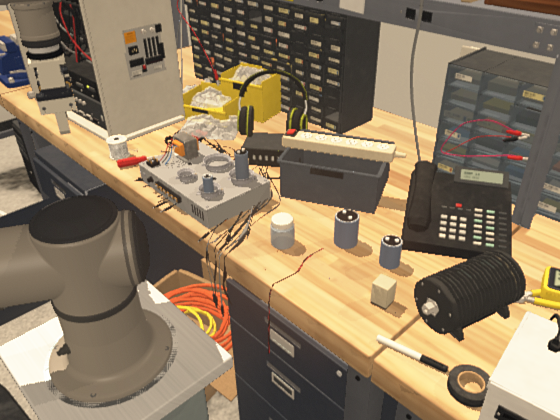

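View pics/side.png

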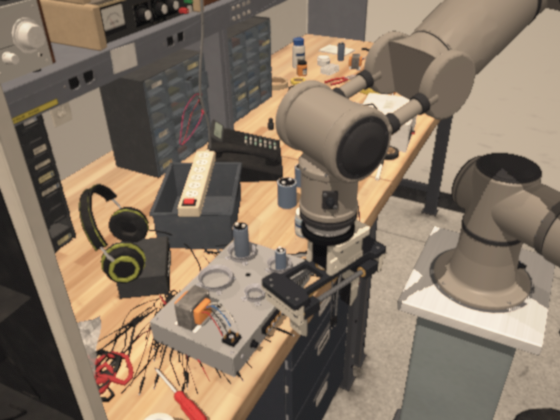

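The scene view shows the jar at (282,230), can_55 at (346,228), can_45 at (391,251) and the relay at (383,291). On the chassis are can_25 at (208,186) and can_35 at (241,165), with empty rings near (217,159) and (188,165). I'll build a top view from both clouds.

```bash
python3 - <<'E'
from h import *
# ortho: 1mm/px, x 250..850 -> rows up, y 400..-400 -> columns
out=np.zeros((600,800,3),np.uint8);H=np.full((600,800),-9.)
for n in("scene","side"):
    q=np.load(n+".npz");W=q["W"].reshape(-1,3);C=q["f"].reshape(-1,3)[:,::-1]
    r=np.round(850-W[:,0]);c=np.round(400-W[:,1])
    k=(r>=1)&(r<599)&(c>=1)&(c<799)&(W[:,2]<200)&(W[:,2]>-5)
    for a,b,z,col in zip(r[k].astype(int),c[k].astype(int),W[k,2],C[k]):
        s=np.s_[a-1:a+2,b-1:b+2]
        m=H[s]<z-(3 if n=="side" else 0); H[s][m]=z; out[s][m]=col
for i in range(0,600,100): cv2.putText(out,f"x{850-i}",(0,i+4),0,.35,(0,255,0)); cv2.line(out,(30,i),(40,i),(0,255,0))
for i in range(0,800,100): cv2.putText(out,f"y{400-i}",(i,595),0,.35,(0,255,0))
cv2.imwrite("pics/top.png",out); np.save("H.npy",H)
E
```

```text
(no output)
```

View pics/top.png

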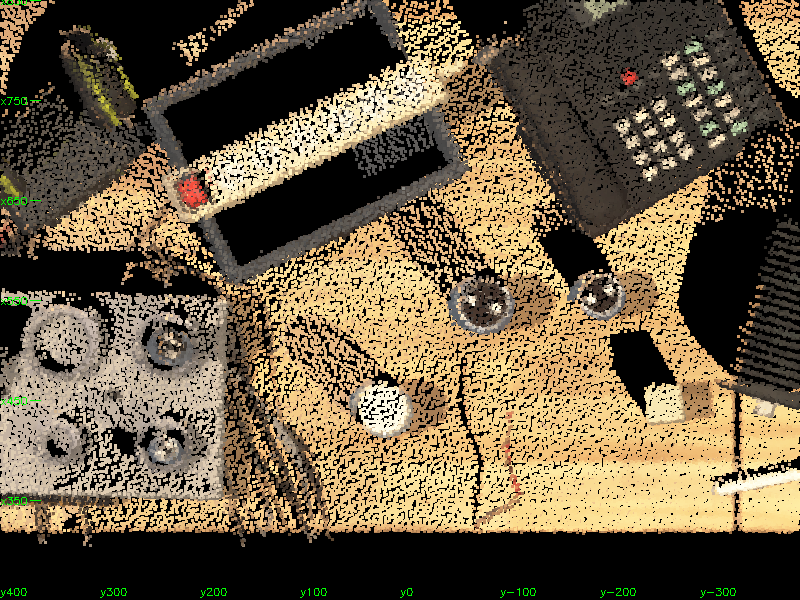

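The top view shows the chassis nearly axis-aligned. clamp_55 is at px (63,342), clamp_45 holding can_35 at (168,344), clamp_25 at (62,440) and clamp_35 holding can_25 at (166,440). can_55 is at (482,304), can_45 at (600,295), the jar at (382,408) and the relay at (664,402). Next I'll fit circles.

```bash
python3 - <<'E'
from h import *
from scipy.optimize import least_squares as LS
Q={n:np.load(n+".npz")["W"].reshape(-1,3) for n in("scene","side")}
def near(n,c,r,z0,z1):
    W=Q[n];return W[(np.hypot(W[:,0]-c[0],W[:,1]-c[1])<r)&(W[:,2]>z0)&(W[:,2]<z1)]
for n in Q:
    # clamps: grid model, ring tops, annulus mid radius at mouth
    g=[("25",410,338,22),("35",410,232,27),("45",508,232,32),("55",508,337,37)]
    sg=[(-1,1),(-1,-1),(1,-1),(1,1)]
    pts=[near(n,(a,b),R+8,69,78) for _,a,b,R in g]
    pts=[p[np.hypot(p[:,0]-a,p[:,1]-b)>R-9] for p,(_,a,b,R) in zip(pts,g)]
    def res(p):
        out=[];c,s=np.cos(p[2]),np.sin(p[2])
        for P,(_,a,b,R),(i,j) in zip(pts,g,sg):
            X=p[0]+c*50*i-s*52.5*j;Y=p[1]+s*50*i+c*52.5*j
            out.append(np.hypot(P[:,0]-X,P[:,1]-Y)-R)
        return np.concatenate(out)
    f=LS(res,[459,285,0],loss="soft_l1");p=f.x;c,s=np.cos(p[2]),np.sin(p[2])
    print(n,"grid",p[:2].round(1),"yaw",np.degrees(p[2]).round(2),[len(q) for q in pts],np.abs(f.fun).mean())
    for (m,*_),(i,j) in zip(g,sg): print("  clamp",m,np.round([p[0]+c*50*i-s*52.5*j,p[1]+s*50*i+c*52.5*j],1))
    for m,a,b,R,h in [("can25",405,232,12.5,106),("can35",507,232,17.5,135),("can45",555,-200,22.5,61),("can55",545,-83,27.5,73),("jar",443,18,27.5,68)]:
        P=near(n,(a,b),R+12,20 if h<80 and m[:3]!="can25" else 80,h+4)
        if len(P)<30: print(m,"few");continue
        S=P[P[:,2]<h-4]; T=P[abs(P[:,2]-h)<3]
        f=LS(lambda q:np.hypot(S[:,0]-q[0],S[:,1]-q[1])-R,[a,b],loss="soft_l1")
        print("  ",m,"side fit",f.x.round(1),len(S),np.abs(f.fun).mean().round(1),"top",np.round((T.min(0)+T.max(0))/2,1),np.ptp(T,axis=0).round(0)[:2] if len(T) else 0, "z",np.median(T[:,2]).round(1))
    P=near(n,(448,-264),40,50,60)
    if len(P): print("relay",P.min(0).round(),P.max(0).round())
E
```

```text
scene grid [456.1 286. ] yaw -1.14 [66, 70, 70, 103] 2.4810048287294073
  clamp 25 [407.2 339.5]
  clamp 35 [405.1 234.5]
  clamp 45 [505.1 232.5]
  clamp 55 [507.2 337.5]
   can25 side fit [402.1 234.4] 80 1.2 top [401.  233.5 105.8] [26. 22.] z 106.2
   can35 side fit [505.2 229.8] 245 1.4 top [503.4 225.4 135. ] [34. 32.] z 135.6
   can45 side fit [ 557.  -199.6] 290 1.1 top [ 556.6 -200.3   61. ] [46. 45.] z 61.9
   can55 side fit [548.1 -82.8] 438 1.1 top [545.5 -84.6  73. ] [54. 56.] z 74.0
   jar side fit [443.9  18.7] 404 1.6 top [442.6  16.5  68. ] [51. 50.] z 68.6
relay [ 427. -283.   50.] [ 467. -245.   58.]
side grid [456.9 289.4] yaw -0.67 [49, 73, 56, 127] 2.55501774913104
  clamp 25 [407.5 342.4]
  clamp 35 [406.3 237.4]
  clamp 45 [506.3 236.3]
  clamp 55 [507.5 341.3]
   can25 side fit [402.8 235.8] 87 1.2 top [402.5 238.3 106. ] [24. 23.] z 104.9
   can35 side fit [506.1 231.5] 280 1.2 top [504.5 231.9 134.8] [35. 32.] z 134.3
   can45 side fit [ 556.9 -197.4] 70 2.0 top [ 565.6 -189.5   59.8] [21. 34.] z 59.1
   can55 side fit [548.8 -81.4] 306 1.8 top [547.  -75.8  72.7] [53. 52.] z 72.4
   jar side fit [442.2  19.9] 94 1.8 top [459.5  30.1  66.8] [17. 30.] z 66.5
```

Request:
step_arm:
  series:
    - [1, 0, 0, 0, -0.123]
    - [1, 0, 0, 0, -0.123]
    - [1, 0, 0, 0, -0.123]
    - [1, 0, 0, 0, 0]
    - [1, 0, 0, 0, 0]
  squeeze: 20

```text
time: 0.52
position: [189.7, 489.5, 404.4]
orientation: [-180.0, -0.0, 179.7]
contact_force: [0.5, 0.1, -0.4]
gripper_width: 91.9
gripper_force: 0.0
```

Request:
step_arm:
  series:
    - [1, -26.5, -20.2, 0, 0]
    - [1, -26.5, -20.2, 0, 0]
    - [1, -26.5, -20.2, 0, 0]
    - [1, -26.5, -20.2, 0, 0]
    - [1, -26.5, -20.2, 0, 0]

```text
time: 0.93
position: [323.1, 387.3, 404.7]
orientation: [180.0, -0.0, 179.7]
contact_force: [0.5, 1.1, 0.0]
gripper_width: 91.6
gripper_force: 0.0
```

Request:
step_arm:
  series:
    - [1, -26.5, -20.2, 0, 0]
    - [1, -26.5, -20.2, 0, 0]
    - [1, -26.5, -20.2, 0, 0]
    - [1, -26.5, -20.2, 0, 0]
    - [1, -26.5, -20.2, 0, 0]

```text
time: 1.35
position: [455.7, 286.0, 404.6]
orientation: [180.0, -0.0, 179.7]
contact_force: [0.1, 1.0, 0.2]
gripper_width: 91.9
gripper_force: 0.0
```

Request:
step_arm:
  series:
    - [1, 0, 0, 0, 0]
    - [1, 0, 0, 0, 0]
    - [1, 0, 0, 0, 0]
    - [1, 0, 0, 0, 0]
    - [1, 0, 0, 0, 0]

```text
time: 1.77
position: [453.7, 288.1, 404.8]
orientation: [180.0, -0.0, 180.0]
contact_force: [0.7, 0.1, 0.2]
gripper_width: 92.0
gripper_force: 0.0
```

```bash
python3 - <<'E'
from h import *
d=get_image("wrist");cv2.imwrite("pics/w1.png",d["frame"][:,:,::-1]);np.savez("w1.npz",W=cloud(d),f=d["frame"]);print(np.round(d["extrinsics"],2),d["fovy"])
s=get_state();print(s["position"],s["orientation"],s["joints"])
E
```

```text
[[ 0.0000e+00  9.5000e-01  3.0000e-01  3.7132e+02]
 [ 1.0000e+00 -0.0000e+00  0.0000e+00  2.8803e+02]
 [ 0.0000e+00  3.0000e-01 -9.5000e-01  3.8451e+02]
 [ 0.0000e+00  0.0000e+00  0.0000e+00  1.0000e+00]] 70.2170356940605
[453.73408813 288.09765703 404.86205224] [ 1.79989188e+02  2.13104012e-03 -1.79986284e+02] [ 2.42389501e+01  2.08983974e+01  8.53501180e+01  9.35936528e-03
  7.37451051e+01 -6.57773858e+01]
```

View pics/w1.png

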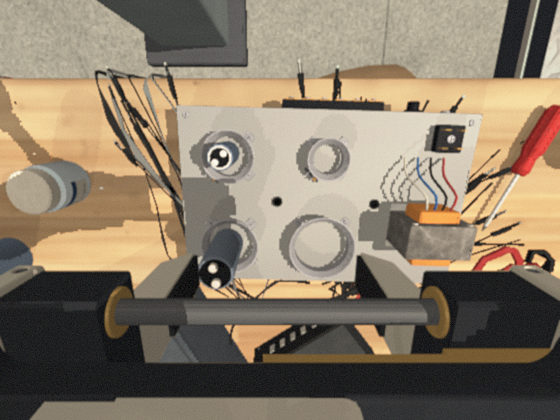

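The wrist view shows the rings: clamp_25 at (324,158), clamp_55 at (321,245), clamp_35 around (228,156) and clamp_45 around (228,243). can_25's top is at (219,156) and can_35's top at (216,272).

```bash
python3 - <<'E'
from h import *
from scipy.optimize import least_squares as LS
W=np.load("w1.npz")["W"].reshape(-1,3)
near=lambda c,r,z0,z1:W[(np.hypot(W[:,0]-c[0],W[:,1]-c[1])<r)&(W[:,2]>z0)&(W[:,2]<z1)]
print("deck z",np.median(near((456,288),20,40,70)[:,2]))
g=[(407,341,22,-1,1),(405,236,27,-1,-1),(505,234,32,1,-1),(507,339,37,1,1)]
pts=[near((a,b),R+6,71.5,76) for a,b,R,_,_ in g]
pts=[p[np.hypot(p[:,0]-a,p[:,1]-b)>R-6] for p,(a,b,R,_,_) in zip(pts,g)]
def cen(p,i,j):
    c,s=np.cos(p[2]),np.sin(p[2]);return np.array([p[0]+c*50*i-s*52.5*j,p[1]+s*50*i+c*52.5*j])
res=lambda p:np.concatenate([np.hypot(*(P[:,:2]-cen(p,i,j)).T)-R for P,(_,_,R,i,j) in zip(pts,g)])
f=LS(res,[456,288,0],loss="soft_l1");print(f.x,abs(f.fun).mean(),[len(p) for p in pts])
for (a,b,R,i,j),P in zip(g,pts):
    q=LS(lambda p:np.hypot(*(P[:,:2]-p).T)-R,[a,b],loss="soft_l1").x
    print(2*R-19,cen(f.x,i,j).round(1),"indiv",q.round(1))
for a,b,z in[(402,235,106),(505,231,135)]:
    T=near((a,b),25,z-2.5,z+3);print("can",np.round((T.min(0)+T.max(0))/2,1),np.ptp(T,axis=0),len(T))
E
```

```text
deck z 54.68518799207743
[ 4.54769130e+02  2.87936759e+02 -2.67784208e-02] 0.8594287371921918 [276, 361, 236, 360]
25 [406.2 341.8] indiv [406.3 341.6]
35 [403.4 236.8] indiv [403.4 237. ]
45 [503.3 234.1] indiv [503.6 234. ]
55 [506.2 339.1] indiv [506. 339.]
can [400.3 235.3 106.2] [24.58716042 23.47406569  5.30334834] 488
can [503.5 231.3 135.2] [34.35023123 32.25120469  5.43030498] 833
```

Request:
step_arm:
  series:
    - [1, 10.6, -10.6, 0, 0]
    - [1, 10.6, -10.6, 0, 0]
    - [1, 10.6, -10.6, 10, 0]
    - [1, 10.6, -10.6, 20, 0]
    - [1, 10.6, -10.6, 20, 0]

```text
time: 2.23
position: [400.5, 234.5, 354.9]
orientation: [179.9, 0.1, -180.0]
contact_force: [0.2, 0.4, -0.4]
gripper_width: 92.0
gripper_force: 0.0
```

Request:
step_arm:
  series:
    - [1, 0, 0, 20, 0]
    - [1, 0, 0, 20, 0]
    - [1, 0, 0, 10, 0]
    - [1, 0, 0, 0, 0]
    - [1, 0, 0, 0, 0]

```text
time: 2.65
position: [401.2, 234.8, 304.8]
orientation: [-180.0, -0.0, 180.0]
contact_force: [-0.2, -0.3, -1.1]
gripper_width: 92.3
gripper_force: 0.0
```

Request:
step_arm:
  series:
    - [1, 0, 0, 20, 0]
    - [1, 0, 0.5, 20, 0]
    - [1, 0, 0, 10, 0]
    - [1, 0, 0, 0, 0]
    - [-1, 0, 0, 0, 0]
  squeeze: 15

```text
time: 3.07
position: [401.8, 235.2, 255.5]
orientation: [180.0, 0.0, 180.0]
contact_force: [0.0, 0.5, 0.9]
gripper_width: 88.6
gripper_force: 0.0
```

Request:
step_arm:
  series:
    - [-1, 0, 0, 0, 0]
    - [-1, 0, 0, 0, 0]
    - [-1, 0, 0, 0, 0]
    - [-1, 0, 0, 0, 0]
    - [-1, 0, 0, 0, 0]

```text
time: 3.48
position: [401.6, 234.9, 255.1]
orientation: [180.0, 0.0, 180.0]
contact_force: [-0.6, 1.0, 0.4]
gripper_width: 56.1
gripper_force: 0.0
```

Request:
step_arm:
  series:
    - [-1, 0, 0, 0, 0]
    - [-1, 0, 0, 0, 0]
    - [-1, 0, 0, 0, 0]
    - [-1, 0, 0, 0, 0]
    - [-1, 0, 0, 0, 0]

```text
time: 3.9
position: [401.5, 234.9, 254.7]
orientation: [180.0, -0.0, 180.0]
contact_force: [0.9, 0.3, 0.0]
gripper_width: 24.7
gripper_force: 15.0
```

Request:
step_arm:
  series:
    - [-1, 0, 0, -10, 0]
    - [-1, 0, 0, -15, 0]
    - [-1, 0, 0, -15, 0]
    - [-1, 0, 10, 0, 0]
    - [-1, -1, 20, 0, 0]

```text
time: 4.32
position: [402.7, 264.6, 295.1]
orientation: [180.0, 0.1, 179.8]
contact_force: [0.6, 0.3, -0.7]
gripper_width: 24.8
gripper_force: 15.0
```

Request:
step_arm:
  series:
    - [-1, -1, 20, 0, 0]
    - [-1, -1.5, 20, 0, 0]
    - [-1, -1, 20, 0, 0]
    - [-1, -1, 17, 0, 0]
    - [-1, 0, 0, 0, 0]

```text
time: 4.73
position: [406.8, 344.7, 293.8]
orientation: [179.9, 0.0, -179.9]
contact_force: [-0.4, -1.3, -0.2]
gripper_width: 24.5
gripper_force: 15.0
```

Request:
step_arm:
  series:
    - [-1, 0, 0, 0, 0]
    - [-1, 0, 0, 0, 0]
    - [-1, 0, 0, 0, 0]
    - [-1, 0, 0, 0, 0]
    - [-1, 0, 0, 0, 0]

```text
time: 5.15
position: [407.2, 341.3, 294.8]
orientation: [180.0, 0.0, 179.9]
contact_force: [-0.2, -0.2, 0.5]
gripper_width: 24.6
gripper_force: 15.0
```

```bash
python3 - <<'E'
from h import *
d=get_image("wrist");cv2.imwrite("pics/w2.png",d["frame"][:,:,::-1])
E
```

```text
(no output)
```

View pics/w2.png

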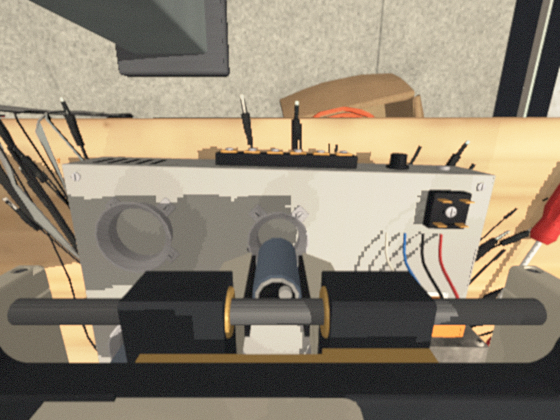

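can_25 hangs upright at (277,262) above the clamp_25 ring at (279,230), aligned in y. Lowering it.

Request:
step_arm:
  series:
    - [-1, 0, 0, 8, 0]
    - [-1, 0, 0, 8, 0]
    - [-1, 0, 0, 8, 0]
    - [-1, 0, 0, 8, 0]
    - [-1, 0, 0, 6, 0]

```text
time: 5.62
position: [406.9, 341.7, 255.2]
orientation: [-180.0, -0.1, 180.0]
contact_force: [1.0, -0.0, -0.7]
gripper_width: 24.4
gripper_force: 15.0
```

Request:
step_arm:
  series:
    - [-1, 0, 0, 1, 0]
    - [-1, 0, 0, 0, 0]
    - [-1, 0, 0, 0, 0]
    - [-1, 0, 0, 0, 0]
    - [-1, 0, 0, 0, 0]

```text
time: 6.03
position: [407.2, 341.9, 256.0]
orientation: [180.0, 0.0, 180.0]
contact_force: [-0.6, -0.1, -0.8]
gripper_width: 24.2
gripper_force: 15.0
```

Request:
step_arm:
  series:
    - [0.3, 0, 0, 0, 0]
    - [0.3, 0, 0, 0, 0]
    - [0.3, 0, 0, 0, 0]
    - [0.3, 0, 0, 0, 0]
    - [0.3, 0, 0, 0, 0]

```text
time: 6.45
position: [407.1, 341.9, 255.8]
orientation: [180.0, 0.0, 180.0]
contact_force: [0.5, -0.2, -0.1]
gripper_width: 53.3
gripper_force: 0.0
```

Request:
step_arm:
  series:
    - [0.3, 0, 0, -15, 0]
    - [0.3, 0, 0, -20, 0]
    - [0.3, 0, 0, -20, 0]
    - [0.3, 0, 0, -20, 0]
    - [0.7, 0, 0, -20, 0]

```text
time: 6.87
position: [407.0, 341.8, 351.7]
orientation: [-180.0, -0.0, 180.0]
contact_force: [0.8, 0.9, 0.6]
gripper_width: 63.0
gripper_force: 0.0
```

Request:
step_arm:
  series:
    - [1, -10, -14, 0, 0]
    - [1, -20, -24, 0, 0]
    - [1, -20, -24, 0, 0]
    - [1, -20, -24, 0, 0]
    - [1, -20, -24, 0, 0]

```text
time: 7.28
position: [497.6, 230.7, 350.9]
orientation: [180.0, 0.0, 180.0]
contact_force: [1.1, 0.6, -0.0]
gripper_width: 90.8
gripper_force: 0.0
```

Request:
step_arm:
  series:
    - [1, -6.5, -0.5, 0, 0]
    - [1, 0, 0, 0, 0]
    - [1, 0, 0, 0, 0]
    - [1, 0, 0, 0, 0]
    - [1, 0, 0, 0, 0]

```text
time: 7.7
position: [502.7, 232.2, 350.7]
orientation: [180.0, -0.0, -180.0]
contact_force: [0.7, -0.4, 0.1]
gripper_width: 91.8
gripper_force: 0.0
```

```bash
python3 - <<'E'
from h import *
d=get_image("wrist");cv2.imwrite("pics/w3.png",d["frame"][:,:,::-1])
d=get_image("side");W=cloud(d).reshape(-1,3)
for a,b,z in[(406,341,106),(503,231,135)]:
    T=W[(np.hypot(W[:,0]-a,W[:,1]-b)<25)&(abs(W[:,2]-z)<3)]
    if len(T):print(np.round((T.min(0)+T.max(0))/2,1),np.ptp(T,axis=0),len(T))
E
```

```text
[408.2 344.2 105.8] [24.21789917 25.91943244  5.68740854] 70
[505.  232.3 135. ] [35.15921445 33.00669852  5.98037395] 91
```

View pics/w3.png

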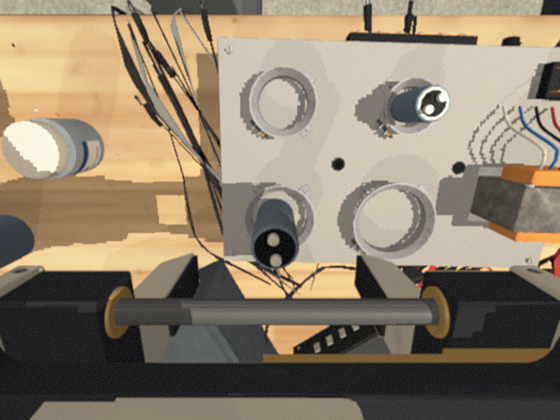

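can_25 stands seated in clamp_25 at (415,105), and clamp_35 at (282,102) is now empty. can_35's top is at (274,245), centred between the fingers.

Request:
step_arm:
  series:
    - [0.4, 0, 0, 10, 0]
    - [0.4, -0.8, -0.7, 15, 0]
    - [0.4, 0, 0, 15, 0]
    - [0.4, 0, 0, 15, 0]
    - [0.4, 0, 0, 15, 0]
  squeeze: 20

```text
time: 8.22
position: [503.9, 230.8, 279.4]
orientation: [180.0, -0.0, 180.0]
contact_force: [0.9, -0.3, -1.0]
gripper_width: 65.7
gripper_force: 0.0
```

Request:
step_arm:
  series:
    - [-1, 0, 0, 0, 0]
    - [-1, 0, 0, 0, 0]
    - [-1, 0, 0, 0, 0]
    - [-1, 0, 0, 0, 0]
    - [-1, 0, 0, 0, 0]

```text
time: 8.63
position: [504.5, 230.7, 281.7]
orientation: [180.0, 0.1, 180.0]
contact_force: [0.2, -0.2, 0.5]
gripper_width: 35.5
gripper_force: 0.0
```

Request:
step_arm:
  series:
    - [-1, 0, 0, 0, 0]
    - [-1, 0, 0, 0, 0]
    - [-1, 0, 0, 0, 0]
    - [-1, 0, 0, 0, 0]
    - [-1, 0, 0, 0, 0]

```text
time: 9.05
position: [504.5, 230.7, 281.6]
orientation: [180.0, 0.1, 180.0]
contact_force: [0.7, 0.6, 6.3]
gripper_width: 34.4
gripper_force: 20.0
```

Request:
step_arm:
  series:
    - [-1, 0, 0, -10, 0]
    - [-1, 0, 0, -15, 0]
    - [-1, 0, 0, -15, 0]
    - [-1, 0, 0, 0, 0]
    - [-1, 10, 1, 0, 0]

```text
time: 9.47
position: [495.2, 231.4, 321.3]
orientation: [180.0, 0.2, 179.9]
contact_force: [-0.6, -0.1, -1.6]
gripper_width: 34.5
gripper_force: 20.0
```

Request:
step_arm:
  series:
    - [-1, 20, 1, 0, 0]
    - [-1, 20, 1, 0, 0]
    - [-1, 20, 1, 0, 0]
    - [-1, 20, 1, 0, 0]
    - [-1, 10.2, 1, 0, 0]

```text
time: 9.88
position: [401.1, 236.4, 319.5]
orientation: [-179.9, -0.2, 180.0]
contact_force: [0.1, -0.4, -2.4]
gripper_width: 34.4
gripper_force: 20.0
```

Request:
step_arm:
  series:
    - [-1, 0, 0, 0, 0]
    - [-1, 0, 0, 0, 0]
    - [-1, 0, 0, 0, 0]
    - [-1, 0, 0, 0, 0]
    - [-1, 0, 0, 0, 0]

```text
time: 10.3
position: [404.9, 236.6, 320.6]
orientation: [180.0, 0.0, 179.9]
contact_force: [-0.1, 0.3, -0.7]
gripper_width: 34.5
gripper_force: 20.0
```

Request:
step_arm:
  series:
    - [-1, 0, 0, 8, 0]
    - [-1, 0, 0, 8, 0]
    - [-1, 0, 0, 8, 0]
    - [-1, 0, 0, 8, 0]
    - [-1, 0, 0, 6, 0]

```text
time: 10.72
position: [403.9, 236.5, 281.3]
orientation: [-180.0, -0.1, 180.0]
contact_force: [-3.7, -3.0, 24.3]
gripper_width: 34.7
gripper_force: 20.0
```

Request:
step_arm:
  series:
    - [-1, 0, 0, 1, 0]
    - [-1, 0, 0, 0, 0]
    - [-1, 0, 0, 0, 0]
    - [-1, 0, 0, 0, 0]
    - [-1, 0, 0, 0, 0]

```text
time: 11.13
position: [404.1, 236.7, 281.6]
orientation: [180.0, -0.0, 180.0]
contact_force: [-0.2, -0.3, -2.0]
gripper_width: 34.5
gripper_force: 20.0
```

Request:
step_arm:
  series:
    - [0.4, 0, 0, 0, 0]
    - [0.4, 0, 0, 0, 0]
    - [0.4, 0, 0, 0, 0]
    - [0.4, 0, 0, 0, 0]
    - [0.4, 0, 0, 0, 0]

```text
time: 11.55
position: [404.2, 236.7, 281.8]
orientation: [180.0, 0.0, 180.0]
contact_force: [-0.7, 0.6, -0.0]
gripper_width: 62.1
gripper_force: 0.0
```

Request:
step_arm:
  series:
    - [0.4, 0, 0, -10, 0]
    - [0.4, 0, 0, -15, 0]
    - [0.4, 0, 0, -20, 0]
    - [0.4, 0, 0, -20, 0]
    - [1, 0, 0, -15, 0]

```text
time: 11.97
position: [404.2, 236.7, 363.3]
orientation: [180.0, 0.1, 180.0]
contact_force: [1.4, -0.6, 0.2]
gripper_width: 67.4
gripper_force: 0.0
```

Request:
step_arm:
  series:
    - [1, -6, -16, 0, 0]
    - [1, -12, -34, 0, 0]
    - [1, -13, -37, 0, 0]
    - [1, -13, -37, 0, 0]
    - [1, -13, -37, 0, 0]

```text
time: 12.38
position: [461.1, 74.1, 361.9]
orientation: [180.0, 0.0, -180.0]
contact_force: [1.5, 0.4, 0.6]
gripper_width: 91.6
gripper_force: 0.0
```

Request:
step_arm:
  series:
    - [1, -13, -37, 0, 0]
    - [1, -13, -37, 0, 0]
    - [1, -13, -37, 0, 0]
    - [1, -13, -37, 0, 0]
    - [1, -13, -37, 0, 0]

```text
time: 12.8
position: [526.1, -111.5, 361.8]
orientation: [180.0, 0.0, 179.9]
contact_force: [1.1, -0.4, -0.1]
gripper_width: 92.0
gripper_force: 0.0
```

Request:
step_arm:
  series:
    - [1, -13, -37, 0, 0]
    - [1, -13, -37, 0, 0]
    - [1, -5, -15, 0, 0]
    - [1, 0, 0, 0, 0]
    - [1, 0, 0, 0, 0]

```text
time: 13.22
position: [556.6, -199.1, 361.1]
orientation: [179.9, -0.1, 179.9]
contact_force: [-0.9, 0.2, 0.2]
gripper_width: 91.7
gripper_force: 0.0
```

```bash
python3 - <<'E'
from h import *
d=get_image("scene");W=cloud(d).reshape(-1,3)
for a,b,z in[(406,341,106),(404,237,135)]:
    T=W[(np.hypot(W[:,0]-a,W[:,1]-b)<25)&(abs(W[:,2]-z)<3)]
    if len(T):print(np.round((T.min(0)+T.max(0))/2,1),np.ptp(T,axis=0),len(T))
d=get_image("wrist");cv2.imwrite("pics/w4.png",d["frame"][:,:,::-1]);W=cloud(d).reshape(-1,3)
for a,b,z in[(557,-199,61),(548,-83,73)]:
    T=W[(np.hypot(W[:,0]-a,W[:,1]-b)<38)&(abs(W[:,2]-z)<3)]
    if len(T):print(np.round((T.min(0)+T.max(0))/2,1),np.ptp(T,axis=0),len(T))
print(get_state()["position"],get_state()["joints"])
E
```

```text
[405.7 337.6 106. ] [23.00865073 26.31142517  5.97592177] 35
[402.7 233.7 135. ] [34.66233758 33.10825748  5.72881556] 73
[ 555.4 -199.    61. ] [43.8929967  44.19615581  5.69366853] 1434
[546.2 -82.4  73.1] [53.72170893 54.60187761  5.89097463] 2470
[ 556.49362532 -197.49409844  361.55682284] [-2.69795213e+01  2.84645023e+01  8.03218208e+01  2.80791267e-02
  7.12698155e+01 -1.16974738e+02]
```

View pics/w4.png

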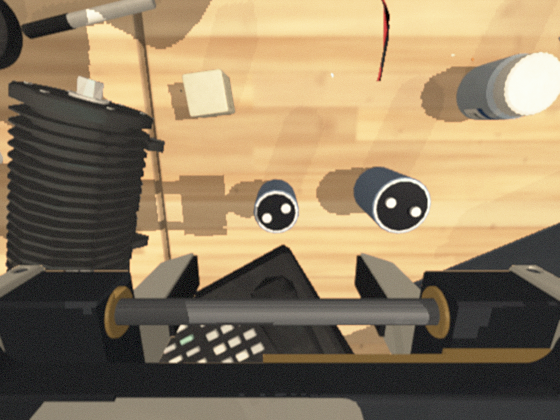

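The wrist view shows can_45's top at (276,212) and can_55's at (400,204), with the relay and jar well clear. The coil and phone lie near the gripper body, so I'll check that clearance.

```bash
python3 - <<'E'
import numpy as np
H=np.load("H.npy")
for n,x,y in(("45",556,-199),("55",547,-82)):
    for m in (45,60,75):
        s=H[850-x-m:850-x+m,400-y-110:400-y+110]; print(n,m,s.max(),(s>80).sum(), [ (850-(850-x-m+a),400-(400-y-110+b)) for a,b in np.argwhere(s>80)[:3]])
E
```

```text
45 45 79.08792717609322 0 []
45 60 79.08792717609322 0 []
45 75 79.08792717609322 0 []
55 45 80.75512822242035 27 [(np.int64(554), np.int64(-72)), (np.int64(554), np.int64(-73)), (np.int64(554), np.int64(-74))]
55 60 80.75512822242035 27 [(np.int64(554), np.int64(-72)), (np.int64(554), np.int64(-73)), (np.int64(554), np.int64(-74))]
55 75 80.75512822242035 27 [(np.int64(554), np.int64(-72)), (np.int64(554), np.int64(-73)), (np.int64(554), np.int64(-74))]
```

Request:
step_arm:
  series:
    - [1, 0, -1.5, 15, 0]
    - [1, 0, 0, 30, 0]
    - [1, 0, 0, 35, 0]
    - [1, 0, 0, 30, 0]
    - [1, 0, 0, 20, 0]
  squeeze: 25

```text
time: 13.73
position: [555.9, -197.8, 229.3]
orientation: [179.9, -0.2, -179.9]
contact_force: [-0.5, -0.6, 0.3]
gripper_width: 91.6
gripper_force: 0.0
```

Request:
step_arm:
  series:
    - [1, 0, 0, 15, 0]
    - [1, 0, 0, 9, 0]
    - [1, 0, 0, 0, 0]
    - [1, 0, 0, 0, 0]
    - [-1, 0, 0, 0, 0]

```text
time: 14.15
position: [557.2, -199.6, 209.1]
orientation: [-179.9, 0.1, 180.0]
contact_force: [0.0, -0.3, -0.7]
gripper_width: 89.0
gripper_force: 0.0
```

Request:
step_arm:
  series:
    - [-1, 0, 0, 0, 0]
    - [-1, 0, 0, 0, 0]
    - [-1, 0, 0, 0, 0]
    - [-1, 0, 0, 0, 0]
    - [-1, 0, 0, 0, 0]

```text
time: 14.57
position: [556.8, -200.0, 208.0]
orientation: [-180.0, 0.0, 179.9]
contact_force: [0.4, -0.2, -0.5]
gripper_width: 56.6
gripper_force: 0.0
```

Request:
step_arm:
  series:
    - [-1, 0, 0, 0, 0]
    - [-1, 0, 0, 0, 0]
    - [-1, 0, 0, 0, 0]
    - [-1, 0, 0, 0, 0]
    - [-1, 0, 0, 0, 0]

```text
time: 14.98
position: [556.8, -199.9, 207.7]
orientation: [180.0, -0.0, 180.0]
contact_force: [-0.2, 0.6, 0.2]
gripper_width: 45.0
gripper_force: 25.0
```

Request:
step_arm:
  series:
    - [-1, 0, 0, -10, 0]
    - [-1, 0, 0, -20, 0]
    - [-1, 0, 0, -30, 0]
    - [-1, 0, 0, -35, 0]
    - [-1, 0, 0, -35, 0]

```text
time: 15.4
position: [556.4, -199.9, 339.2]
orientation: [180.0, -0.1, 180.0]
contact_force: [0.2, -0.2, -0.9]
gripper_width: 44.8
gripper_force: 25.0
```

Request:
step_arm:
  series:
    - [-1, 0, 0, -20, 0]
    - [-1, 2, 12, 0, 0]
    - [-1, 3, 24, 0, 0]
    - [-1, 4, 34, 0, 0]
    - [-1, 4, 34, 0, 0]

```text
time: 15.82
position: [543.0, -95.0, 357.1]
orientation: [180.0, -0.1, 179.9]
contact_force: [1.7, 0.4, -1.9]
gripper_width: 44.5
gripper_force: 25.0
```

Request:
step_arm:
  series:
    - [-1, 4, 34, 0, 0]
    - [-1, 4, 34, 0, 0]
    - [-1, 4, 34, 0, 0]
    - [-1, 4, 34, 0, 0]
    - [-1, 4, 34, 0, 0]

```text
time: 16.23
position: [522.9, 76.0, 357.2]
orientation: [180.0, -0.1, 180.0]
contact_force: [0.6, 0.1, -0.9]
gripper_width: 44.1
gripper_force: 25.0
```

Request:
step_arm:
  series:
    - [-1, 4, 34, 0, 0]
    - [-1, 4, 34, 0, 0]
    - [-1, 4, 30, 0, 0]
    - [-1, 3, 24, 0, 0]
    - [-1, 3, 20, 0, 0]

```text
time: 16.65
position: [504.9, 218.3, 357.0]
orientation: [-180.0, -0.1, -180.0]
contact_force: [-0.8, 0.4, -1.3]
gripper_width: 44.7
gripper_force: 25.0
```

Request:
step_arm:
  series:
    - [-1, 1, 10, 0, 0]
    - [-1, 0.5, 8, 0, 0]
    - [-1, 0, 0, 0, 0]
    - [-1, 0, 0, 0, 0]
    - [-1, 0, 0, 0, 0]

```text
time: 17.07
position: [504.8, 233.1, 357.6]
orientation: [-180.0, -0.0, 179.9]
contact_force: [-0.4, 0.1, -0.8]
gripper_width: 44.7
gripper_force: 25.0
```

```bash
python3 - <<'E'
from h import *
d=get_image("wrist");cv2.imwrite("pics/w5.png",d["frame"][:,:,::-1])
print(get_state()["position"])
E
```

```text
[504.89996308 233.02349746 357.66254121]
```

View pics/w5.png

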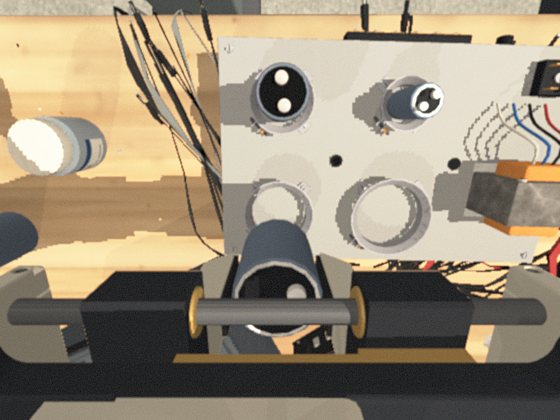

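can_25 and can_35 both stand in their rings, at (415,102) and (282,92). can_45 is held at (278,275) over clamp_45 at (280,212). Lowering it.

Request:
step_arm:
  series:
    - [-1, 0, 1, 10, 0]
    - [-1, 0, 0, 20, 0]
    - [-1, 0, 0, 20, 0]
    - [-1, 0, 0, 12, 0]
    - [-1, 0, 0, 8, 0]

```text
time: 17.53
position: [504.3, 234.3, 285.5]
orientation: [-179.9, -0.2, 179.9]
contact_force: [0.4, 0.6, -0.7]
gripper_width: 44.4
gripper_force: 25.0
```

Request:
step_arm:
  series:
    - [-1, 0, 0, 6, 0]
    - [-1, 0, 0, 6, 0]
    - [-1, 0, 0, 5, 0]
    - [-1, 0, 0, 5, 0]
    - [-1, 0, 0, 2, 0]

```text
time: 17.95
position: [504.6, 235.1, 263.3]
orientation: [180.0, -0.0, 180.0]
contact_force: [0.7, -0.4, -1.4]
gripper_width: 44.3
gripper_force: 25.0
```

Request:
step_arm:
  series:
    - [-1, 0, 0, 0.5, 0]
    - [-1, 0, 0, 0, 0]
    - [-1, 0, 0, 0, 0]
    - [-1, 0, 0, 0, 0]
    - [-1, 0, 0, 0, 0]

```text
time: 18.37
position: [504.7, 235.1, 263.5]
orientation: [180.0, 0.0, 180.0]
contact_force: [0.5, 0.0, -1.1]
gripper_width: 44.7
gripper_force: 25.0
```

Request:
step_arm:
  series:
    - [0.6, 0, 0, 0, 0]
    - [0.6, 0, 0, 0, 0]
    - [0.6, 0, 0, 0, 0]
    - [0.6, 0, 0, 0, 0]
    - [0.6, 0, 0, 0, 0]

```text
time: 18.78
position: [504.6, 235.1, 263.3]
orientation: [180.0, 0.0, 180.0]
contact_force: [0.7, 1.1, 0.1]
gripper_width: 71.7
gripper_force: 0.0
```

Request:
step_arm:
  series:
    - [0.6, 0, 0, -10, 0]
    - [0.6, 0, 0, -20, 0]
    - [0.6, 0, 0, -25, 0]
    - [1, 0, 0, -25, 0]
    - [1, 0, 0, -18, 0]

```text
time: 19.2
position: [504.7, 235.1, 364.3]
orientation: [179.9, 0.2, 180.0]
contact_force: [1.0, 0.5, -0.0]
gripper_width: 82.4
gripper_force: 0.0
```

Request:
step_arm:
  series:
    - [1, -2, -17, 0, 0]
    - [1, -4, -30, 0, 0]
    - [1, -5, -36, 0, 0]
    - [1, -5, -36, 0, 0]
    - [1, -5, -36, 0, 0]

```text
time: 19.62
position: [525.3, 78.8, 362.2]
orientation: [180.0, 0.1, -180.0]
contact_force: [0.5, -0.3, 0.3]
gripper_width: 91.6
gripper_force: 0.0
```

Request:
step_arm:
  series:
    - [1, -5, -36, 0, 0]
    - [1, -5, -36, 0, 0]
    - [1, -5, -36, 0, 0]
    - [1, -4, -30, 0, 0]
    - [1, -2, -24, 0, 0]

```text
time: 20.03
position: [546.4, -84.5, 362.1]
orientation: [-180.0, 0.1, 179.9]
contact_force: [0.5, -0.7, 0.3]
gripper_width: 91.5
gripper_force: 0.0
```

Request:
step_arm:
  series:
    - [1, 0, 0, 0, 0]
    - [1, 0, 0, 0, 0]
    - [1, 0, 0, 0, 0]
    - [1, 0, 0, 0, 0]
    - [1, 0, 0, 0, 0]

```text
time: 20.45
position: [546.3, -80.7, 361.4]
orientation: [180.0, 0.0, -180.0]
contact_force: [0.5, -0.2, -0.5]
gripper_width: 91.9
gripper_force: 0.0
```

```bash
python3 - <<'E'
from h import *
d=get_image("scene");W=cloud(d).reshape(-1,3)
for a,b,z in[(406,341,106),(404,237,135),(504,234,116)]:
    T=W[(np.hypot(W[:,0]-a,W[:,1]-b)<35)&(abs(W[:,2]-z)<3)]
    if len(T):print(np.round((T.min(0)+T.max(0))/2,1),np.ptp(T,axis=0),len(T))
d=get_image("wrist");W=cloud(d).reshape(-1,3)
T=W[(np.hypot(W[:,0]-547,W[:,1]+83)<38)&(abs(W[:,2]-73)<3)];print(np.round((T.min(0)+T.max(0))/2,1),np.ptp(T,axis=0))
print(get_state()["position"])
E
```

```text
[406.6 337.4 105.9] [24.53482563 23.05766698  5.25529228] 36
[401.3 233.3 135.2] [32.57403077 37.7124043   5.46512256] 75
[504.8 231.7 116.1] [46.73120088 41.64555678  5.49858905] 112
[546.4 -82.   73. ] [54.57845472 53.982143    5.86313997]
[546.34945954 -80.96437563 361.3641646 ]
```

Request:
step_arm:
  series:
    - [1, 0, -1.5, 15, 0]
    - [1, -0.5, 0, 30, 0]
    - [1, 0, 0, 30, 0]
    - [1, 0, 0, 30, 0]
    - [1, 0, 0, 20, 0]
  squeeze: 30

```text
time: 20.97
position: [546.2, -82.6, 233.7]
orientation: [179.9, -0.2, -180.0]
contact_force: [0.0, 0.3, -0.1]
gripper_width: 92.0
gripper_force: 0.0
```

Request:
step_arm:
  series:
    - [1, 0, 0, 12, 0]
    - [1, 0, 0, 7, 0]
    - [1, 0, 0, 0, 0]
    - [1, 0, 0, 0, 0]
    - [-1, 0, 0, 0, 0]

```text
time: 21.38
position: [547.3, -83.4, 218.3]
orientation: [-180.0, 0.1, 180.0]
contact_force: [0.0, -0.3, -0.2]
gripper_width: 88.4
gripper_force: 0.0
```

Request:
step_arm:
  series:
    - [-1, 0, 0, 0, 0]
    - [-1, 0, 0, 0, 0]
    - [-1, 0, 0, 0, 0]
    - [-1, 0, 0, 0, 0]
    - [-1, 0, 0, 0, 0]

```text
time: 21.8
position: [546.9, -83.4, 217.5]
orientation: [180.0, 0.0, 179.9]
contact_force: [0.2, 2.5, 1.4]
gripper_width: 56.5
gripper_force: 1.1
```

Request:
step_arm:
  series:
    - [-1, 0, 0, 0, 0]
    - [-1, 0, 0, 0, 0]
    - [-1, 0, 0, 0, 0]
    - [-1, 0, 0, 0, 0]
    - [-1, 0, 0, 0, 0]

```text
time: 22.22
position: [546.9, -83.3, 217.4]
orientation: [180.0, 0.0, 180.0]
contact_force: [-0.8, 2.6, 4.6]
gripper_width: 54.9
gripper_force: 30.0
```

Request:
step_arm:
  series:
    - [-1, 0, 0, -10, 0]
    - [-1, 0, 0, -20, 0]
    - [-1, 0, 0, -35, 0]
    - [-1, 0, 0, -40, 0]
    - [-1, 0, 0, -40, 0]

```text
time: 22.63
position: [546.3, -83.6, 363.3]
orientation: [180.0, -0.1, 179.9]
contact_force: [1.4, -0.6, -2.6]
gripper_width: 54.7
gripper_force: 30.0
```

Request:
step_arm:
  series:
    - [-1, 0, 0, -20, 0]
    - [-1, 1, 12, 0, 0]
    - [-1, 2, 24, 0, 0]
    - [-1, 3, 32, 0, 0]
    - [-1, 3, 32, 0, 0]

```text
time: 23.05
position: [537.1, 17.4, 380.8]
orientation: [180.0, -0.2, 179.8]
contact_force: [0.7, -0.7, -3.3]
gripper_width: 54.8
gripper_force: 30.0
```

Request:
step_arm:
  series:
    - [-1, 3, 32, 0, 0]
    - [-1, 3, 32, 0, 0]
    - [-1, 3, 32, 0, 0]
    - [-1, 3, 32, 0, 0]
    - [-1, 3, 32, 0, 0]

```text
time: 23.47
position: [522.1, 178.3, 380.6]
orientation: [-180.0, -0.2, 180.0]
contact_force: [0.7, 1.1, -2.4]
gripper_width: 54.6
gripper_force: 30.0
```

Request:
step_arm:
  series:
    - [-1, 3, 32, 0, 0]
    - [-1, 3, 32, 0, 0]
    - [-1, 3, 32, 0, 0]
    - [-1, 3, 28, 0, 0]
    - [-1, 2, 20, 0, 0]

```text
time: 23.88
position: [507.8, 323.2, 380.3]
orientation: [-180.0, -0.2, -180.0]
contact_force: [0.1, -0.4, -3.0]
gripper_width: 54.4
gripper_force: 30.0
```

Request:
step_arm:
  series:
    - [-1, 1, 12, 0, 0]
    - [-1, 1, 6.5, 0, 0]
    - [-1, 0, 0, 0, 0]
    - [-1, 0, 0, 0, 0]
    - [-1, 0, 0, 0, 0]

```text
time: 24.3
position: [507.5, 337.9, 382.0]
orientation: [-180.0, -0.0, 179.9]
contact_force: [-0.1, 1.0, -2.7]
gripper_width: 54.6
gripper_force: 30.0
```

```bash
python3 - <<'E'
from h import *
d=get_image("wrist");cv2.imwrite("pics/w6.png",d["frame"][:,:,::-1])
print(get_state()["position"])
E
```

```text
[507.57142109 337.87256988 382.2115147 ]
```

View pics/w6.png

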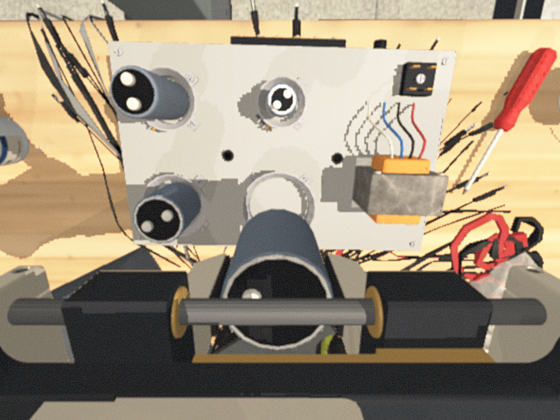

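The three seated cans look good at (155,95), (280,98) and (165,212). can_55 is held at (277,280) over clamp_55 at (279,200). Lowering it.

Request:
step_arm:
  series:
    - [-1, 0.8, 1, 15, 0]
    - [-1, 0, 0, 25, 0]
    - [-1, 0, 0, 20, 0]
    - [-1, 0, 0, 14, 0]
    - [-1, 0, 0, 10, 0]

```text
time: 24.77
position: [506.5, 338.9, 296.7]
orientation: [-179.9, -0.1, 179.9]
contact_force: [0.3, -0.8, -3.0]
gripper_width: 54.2
gripper_force: 30.0
```

Request:
step_arm:
  series:
    - [-1, 0, 0, 6, 0]
    - [-1, 0, 0, 6, 0]
    - [-1, 0, 0, 5, 0]
    - [-1, 0, 0, 5, 0]
    - [-1, 0, 0, 3, 0]

```text
time: 25.18
position: [506.5, 340.0, 273.1]
orientation: [180.0, 0.0, 179.9]
contact_force: [-0.1, -0.3, -2.5]
gripper_width: 54.5
gripper_force: 30.0
```

Request:
step_arm:
  series:
    - [-1, 0, 0, 0, 0]
    - [-1, 0, 0, 0, 0]
    - [-1, 0, 0, 0, 0]
    - [-1, 0, 0, 0, 0]
    - [-1, 0, 0, 0, 0]

```text
time: 25.6
position: [506.5, 340.1, 273.6]
orientation: [180.0, 0.0, 180.0]
contact_force: [0.1, 0.1, -3.6]
gripper_width: 54.4
gripper_force: 30.0
```

Lowering 1 mm more, then releasing, lifting and backing off.

Request:
step_arm:
  series:
    - [-1, 0, 0, 1, 0]
    - [-1, 0, 0, 0, 0]
    - [0.6, 0, 0, 0, 0]
    - [0.6, 0, 0, 0, 0]
    - [0.6, 0, 0, 0, 0]

```text
time: 26.02
position: [506.5, 340.1, 272.6]
orientation: [180.0, 0.0, 180.0]
contact_force: [1.0, 0.7, 0.7]
gripper_width: 69.9
gripper_force: 0.0
```

Request:
step_arm:
  series:
    - [0.6, 0, 0, 0, 0]
    - [0.6, 0, 0, 0, 0]
    - [0.6, 0, 0, -10, 0]
    - [0.6, 0, 0, -20, 0]
    - [0.6, 0, 0, -30, 0]

```text
time: 26.43
position: [505.9, 339.8, 331.1]
orientation: [-179.9, -0.3, 180.0]
contact_force: [0.0, -0.3, -0.0]
gripper_width: 73.3
gripper_force: 0.0
```

Request:
step_arm:
  series:
    - [0.6, 0, 0, -30, 0]
    - [0.6, 0, 0, -30, 0]
    - [0.6, 10, -10, -10, 0]
    - [0.6, 20, -20, 0, 0]
    - [0.6, 20, -20, 0, 0]

```text
time: 26.85
position: [455.8, 289.7, 403.8]
orientation: [179.9, 0.2, 180.0]
contact_force: [-0.1, -0.2, -0.1]
gripper_width: 73.3
gripper_force: 0.0
```

Request:
step_arm:
  series:
    - [0.6, 0, 0, 0, 0]
    - [0.6, 0, 0, 0, 0]
    - [0.6, 0, 0, 0, 0]
    - [0.6, 0, 0, 0, 0]
    - [0.6, 0, 0, 0, 0]

```text
time: 27.27
position: [457.0, 290.6, 402.2]
orientation: [180.0, 0.0, 180.0]
contact_force: [1.3, -0.2, 0.2]
gripper_width: 73.5
gripper_force: 0.0
```

```bash
python3 - <<'E'
from h import *
d=get_image("wrist");cv2.imwrite("pics/w7.png",d["frame"][:,:,::-1]);W=cloud(d).reshape(-1,3)
for a,b,z in[(406,341.8,106),(403.4,236.8,135),(503.3,234.1,116),(506.2,339.1,128)]:
    T=W[(np.hypot(W[:,0]-a,W[:,1]-b)<36)&(abs(W[:,2]-z)<3)]
    if len(T):print((a,b,z),np.round((T.min(0)+T.max(0))/2,1),np.ptp(T,axis=0),len(T),np.median(T[:,2]))
E
```

```text
(406, 341.8, 106) [406.1 341.2 106. ] [24.30576287 23.71461372  5.2845328 ] 498 106.33899180160063
(403.4, 236.8, 135) [403.1 236.5 135. ] [33.40085399 34.84213974  5.93280573] 1249 135.30906021222162
(503.3, 234.1, 116) [503.4 236.  116. ] [44.17177985 41.66808994  5.95140435] 1078 116.51796026757688
(506.2, 339.1, 128) [505.9 337.1 128.1] [54.21191295 48.92440031  5.88083017] 1739 128.51505327801755
```

View pics/w7.png

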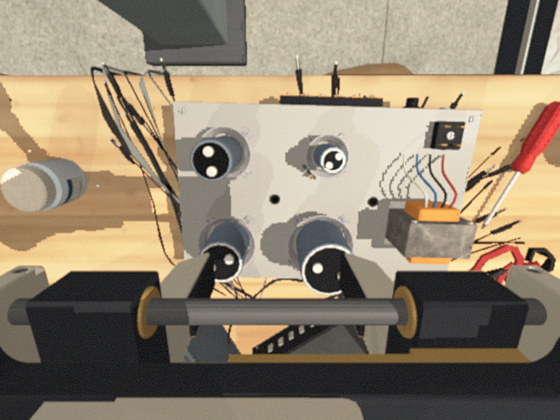

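All four cans stand upright in their own clamps, at (215,158), (330,158), (222,262) and (322,268). Each is within about 2 mm of its clamp centre and at the right height, and the gripper is clear.

```bash
python3 -c "
from bench import *
print(job_done())"
```

```text
the job is handed in; nothing more can be done
None
```

All four cans are standing in their matching clamps, measured within about 2 mm of centre and at full depth, and the job is handed in (no verdict was returned); the relay and jar were never touched.

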